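# Hold a drilled block against a spring stop

## Task

Slide the vise jaw fully open by its black knob, lift the drilled aluminium block out and set it flat on the bed of the grey jig, midway between the two white lines, its plain end (not the foot) square to the blue spring stop. Push the block against the stop until the red pointers stand in the middle of the green band, never driving the stop to the end of its travel. Finish while still holding the block there, steady, for the colleague who will screw its foot down: do not let go, leave the jaw open and the other things where they are.

Things in the scene. Friction and masses are not known exactly. Their poses are not given: they have to be found in the camera images.
- vise: Fixed vise, dark base plate 160 (x) x 80 x 12 mm; origin under its middle. The block starts on the plate (12 mm above the bench), centred at x = +30 mm, axes parallel. Fixed jaw at x = 55.5 to 79.5 mm, 60 mm wide, top 38 mm above the bench. Brass moving jaw on the block's -x side, 58 mm wide, top 38.5 mm above the bench; its lip covers the block's foot, so open the jaw first.
- jaw (a joint): Moving vise jaw, m: 0 closed on the block, 0.040 fully open; it slides towards -x of the vise by this much, with about 2 N of friction, and stays where it is left.
- jaw_knob (a point): Middle of the upright black knob on the moving jaw (cylinder 20 mm in diameter, 30 mm high, from 55 to 85 mm above the bench, on a thinner stem; this point is 72 mm above the bench, 20 mm above the top of the block). At jaw 0 it is at x = -24 mm of the vise. Moves with the jaw.
- block: Loose drilled aluminium block, about 0.2 kg: 50 (x) x 32 (y) x 40 mm high, three 10 mm holes in its top. Origin at the middle of the underside of that part, z up. Plain end face at x = +25 mm. At the other end a foot 8 mm high sticks out from x = -25 to -35 mm, with two screw holes. Grasp it across its 32 mm width (y), near the top.
- block_face (a point): Point on the middle of the block's plain end face, 20 mm above its underside (x = +25 mm of the block).
- jig: Fixed grey jig, base plate (bed) 160 (x) x 110 x 12 mm high; origin under its middle, x points to the stop. White lines on the bed along x at y = +-22 mm mark the lane. Blue stop across the lane, face at x = +10 mm unpressed; behind it a spring housing, x = 52 to 78 mm, 84 mm wide, top 46 mm above the bench. At y = +-48 mm a white scale with a 10 mm green band under each red pointer.
- stop (a joint): Travel of the spring stop, m: 0 unpressed, 0.030 end of travel; the block pushes it towards +x of the jig. The spring needs 500 N per m (10 mm = 5 N, 20 mm = 10 N), with no preload. The pointers stand in the green band from 0.010 to 0.020, in its middle at 0.015. It springs back when let go.
- stop_face (a point): Point on the middle of the blue stop's face that the block presses, 32 mm above the bench; moves with the stop. The stop is 84 mm wide and 12 mm thick, its top 47 mm above the bench.
- slide_box: Bystander: green card box of slides, 35 x 86 x 29 mm; origin under its middle.
- tape_roll: Bystander: roll of beige tape lying flat, 61 mm in diameter, 19 mm high; origin under its middle.
- forceps: Bystander: steel forceps lying along y, 18 x 125 x 9 mm; origin under the middle.
- petri: Bystander: small white petri dish, 58 mm in diameter, 15 mm high; origin under its middle.
- marker: Bystander: marker with a red cap lying along y, 11 x 124 x 12 mm; origin under the middle.
Things that resemble listed ones, but are neither listed nor needed, are in the scene too. Leave any orange look-alike of the block alone.

How it is judged:
On the way, in this order (a step that is already met when the one before it is completed fails the run):
1. the vise jaw is slid open (at least 30 of its 40 mm) with the block still standing in the vise (value of joint jaw above 0.03 m and height (world z) of block below 0.025 m), for 0.1 s.
2. the block is lifted clear out of the vise (underside at least 45 mm above the bench), held by the fingers (height (world z) of block above 0.045 m and contact force between the fingers and block above 1 N and contact force between block and vise below 0.1 N), for 0.1 s.
At the end, for the whole second after the job is handed in: Fingers press the block (>2 N), its plain end presses the stop (>3 N), which only the block pushes, 10 to 20 mm in and still; block flat on the bed (4 mm, 0.08 rad), square (0.12 rad), within 8 mm of the centre line; jaw open 30 mm or more; bystanders within 30 mm of their places (value of joint stop between 0.01 and 0.02 m and velocity of joint stop between -0.004 and 0.004 m/s and contact force between block and stop above 3 N and contact force between each of the arm, the fingers and stop below 0.3 N and contact force between the fingers and block above 2 N and z of block in the frame of jig between 0.009 and 0.016 m and angle between block's own z axis and vertical below 0.08 rad and angle between the x axis of block and the x axis of jig, either way round below 0.12 rad and y of block_face in the frame of jig between -0.008 and 0.008 m and x of block_face in the frame of stop_face between -0.005 and 0.003 m and linear speed of block below 0.01 m/s and value of joint jaw above 0.03 m and distance of each of slide_box, tape_roll, forceps, petri, marker from where it was at the start of the episode below 0.03 m); the arm keeps its last pose, push and grip.
It fails at once if the spring stop is driven hard to the end of its travel (beyond 28 mm, 14 N) (value of joint stop above 0.028 m).
It fails at once if a bystander is pushed more than 30 mm away (distance of any of slide_box, tape_roll, forceps, petri, marker from where it was at the start of the episode above 0.03 m).
It also fails if it takes over 48 s, if anything falls off the work surface, if the arm or the gripper's body presses on something with over 40 N, if the wrist force passes 120 N, or if a joint passes its speed limit or range.

## Robot

A 7-joint arm with a two-finger parallel gripper is mounted at the origin on a cart in front of the work surface, level with it; the furniture and walls round the work are solid. World frame = base frame: x ahead of the robot, y to its left, z up, the work surface at z = 0. Lengths are in m, angles in rad, forces in N, time in s.
With the tool pointing down it reaches from about 0.4 to 0.85 m from the base axis. Payload 4.4 kg.
Tool frame: the origin (TCP) lies between the finger pads; the fingertips stand robot.tip_extent ahead of it and the grasp point (between the pads) lies 8 mm behind it (robot.tip_extent is the distance from the TCP to the fingertips, in m); z points along the fingers, y is the direction in which the jaws open and shut (so a half turn about z gives the same grasp; the last joint's range is limited). The gripper opens to 94 mm and grips with 3 to 60 N. Pads are 16 mm wide; open, the fingers measure 119 mm over their backs; the gripper's body (75 mm by 177 mm) begins 78 mm behind the grasp point.
Start: joints at [-1.245, 0.628, 0.038, 1.517, -0.027, 0.996, -0.02], TCP at [0.248, 0.601, 0.196] pointing down, gripper open.
Joint ranges: [-3.06, 3.06], [-0.37, 2.12], [-1.25, 1.32], [0.18, 2.47], [-1.1, 4.24], [0.23, 1.98], [-2.94, 2.94]. Speed limits (rad/s): [2.57, 2.57, 3.14, 3.14, 3.14, 3.14, 3.14].

## Interface

Orientations are given as a unit quaternion [w, x, y, z].
In Python, from cell import robot gives the robot as it stands. The module is installed in compiled form; this text tells all that it offers.
- The arm moves only by the tool drive_tool, never from a script. Its argument "deltas" is a list of rows, each a list of 3 entries, a list of its own where there are three numbers: the shift along the tool's x, y, z in cm, then the turn, a rotation vector about the tool's x, y, z in rad, then the finger opening in cm, from 0 to 9.4. A call has 1 to 10 rows; each row is the pose to reach, as a shift and turn from the pose commanded when the call began, along the tool's axes at that moment; what a row does not reach only later rows make up. A row lasts 1/8 s, in which the tool goes at most 62.5 mm and 10.7 degrees, less where a joint would pass 70% of its speed; a pose out of reach is approached as far as the arm can. A call with a gripper value outside its range is refused whole. The fingers move at their own pace and stop on an object; the grip force is fixed at half the most. Time passes only in rows, so rows that repeat a pose let the fingers close. It gives the time, the measured TCP pose, the force and the opening at its end, in the units of the state.
- robot.get_obs(): the state, without advancing time (a new reading comes with each control period).
- robot.get_image(name): name is "scene" or "side" or "wrist"; returns (picture, depth): 420x560x3 uint8, red, green, blue; 420x560 float32, m along the optical axis (not along the pixel's ray), 0 where there is no reading.
- robot.camera_model(name): a dict with "camera_matrix" (3x3 intrinsics, pixels), "dist" ([k1, k2, p1, p2, k3] as OpenCV has them; the pictures are not rectified), "world_from_camera" (4x4, takes a point from camera to world coordinates). Camera axes: x right, y down, z forward; pixel columns grow to the right and rows downward; lengths in m; the calibration is good to about 2 mm. A picture is of the moment at which its call begins: read the wrist's pose just before it. camera_model takes no time and is no camera call; for the wrist camera it gives the pose at the moment of the call.
- robot.hand_in(): hands the job in, once; it reports no verdict.
The state is a dict: "time": time; "qpos": joint angles; "joint_velocities": joint speeds; "joint_torque": joint torques, N m; "tcp_pos": TCP position; "ee_rot": TCP orientation; "contact_force": force on the tool from outside, world axes, zero at the start; "torque": the same for the moment, N m; "opening": finger opening in m.
Only numpy, scipy, OpenCV 4.12 (cv2) and the standard library are available. Lean on these libraries where they do the work, as an engineer would, in place of code of your own. Each camera call takes 0.05 s, during which the arm holds its last target.

## Working session

There is one attempt and no reset: what is moved stays moved. The work goes in short steps, Python scripts to look and compute and a tool call to move; the robot and the scene stay as the last step left them, time stands still between calls to the robot, and variables do not carry over. Pictures are saved under pics/ and viewed, and the job is handed in when it is done.

Besides the shell and the picture viewer there is one more tool, called after ">>>" by a JSON object that holds its "op" and its "data". drive_tool: Moves the arm, as the interface text tells. Its arguments: {"type":"object","properties":{"deltas":{"type":"array"}},"required":["deltas"]}

```bash
mkdir -p pics; cat > h.py <<'E'
from cell import robot
import numpy as np, cv2
def snap(n,tag):
    m=robot.camera_model(n); p,d=robot.get_image(n)
    cv2.imwrite(f'pics/{tag}.png',cv2.cvtColor(p,cv2.COLOR_RGB2BGR)); np.savez(f'pics/{tag}.npz',p=p,d=d,K=m['camera_matrix'],D=m['dist'],T=m['world_from_camera'])
def world(tag,pts,z=None):
    f=np.load(f'pics/{tag}.npz'); K,D,T=f['K'],np.array(f['D'],float),f['T']; out=[]
    for i,(u,v) in enumerate(pts):
        n=cv2.undistortPoints(np.array([[[u,v]]],float),K,D)[0,0]; r=np.array([n[0],n[1],1])
        if z is None: s=f['d'][int(round(v)),int(round(u))]
        else: s=(z-T[2,3])/(T[:3,:3]@r)[2]
        out.append(T[:3,:3]@(r*s)+T[:3,3])
    return np.array(out)
def crop(tag,u0,v0,u1,v1,k,out):
    im=cv2.imread(f'pics/{tag}.png')[v0:v1,u0:u1]; cv2.imwrite(f'pics/{out}.png',cv2.resize(im,None,fx=k,fy=k,interpolation=cv2.INTER_CUBIC))
E
python3 - <<'E'
from h import *
np.set_printoptions(precision=4,suppress=True)
for n in['scene','side','wrist']: snap(n,n+'0')
print(robot.get_obs(),robot.tip_extent)
for n in['scene','side','wrist']: print(robot.camera_model(n)['world_from_camera'])
E
```

```text
{'time': 0.15, 'qpos': array([-1.2448,  0.6291,  0.0384,  1.5181, -0.027 ,  0.9963, -0.02  ]), 'joint_velocities': array([-0.0012, -0.0016, -0.0019, -0.0013, -0.0004,  0.0004, -0.0001]), 'joint_torque': array([  0.002 , -55.0087,   1.1444, -18.6817,  -0.0524,   0.0209,
         0.0001]), 'tcp_pos': array([0.248 , 0.6003, 0.1955]), 'ee_rot': array([-0.0001,  0.1946,  0.9809, -0.0007]), 'contact_force': array([-0.2839, -1.0998, -0.2004]), 'torque': array([-0.0002, -0.0333,  0.0257]), 'opening': 0.09422087490929147} 0.011
[[ 0.8532 -0.2832  0.4381 -0.0395]
 [-0.5216 -0.4686  0.713  -0.9565]
 [ 0.0034 -0.8368 -0.5475  0.8049]
 [ 0.      0.      0.      1.    ]]
[[-0.9086 -0.1907  0.3717  0.043 ]
 [-0.4177  0.4019 -0.8148  1.0872]
 [ 0.006  -0.8956 -0.4448  0.688 ]
 [ 0.      0.      0.      1.    ]]
[[ 0.3816  0.8901  0.2492  0.1751]
 [ 0.9243 -0.3669 -0.1051  0.6317]
 [-0.0021  0.2705 -0.9627  0.3848]
 [ 0.      0.      0.      1.    ]]
```

View pics/scene0.png

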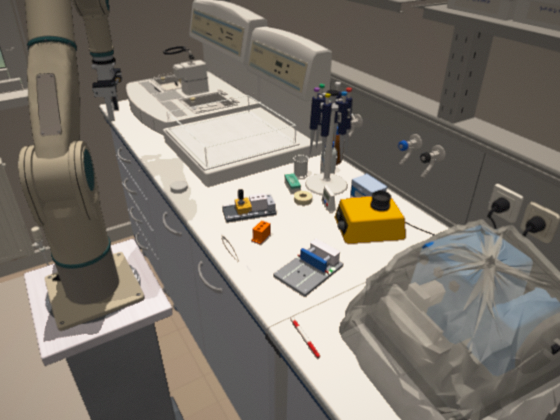

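View pics/side0.png

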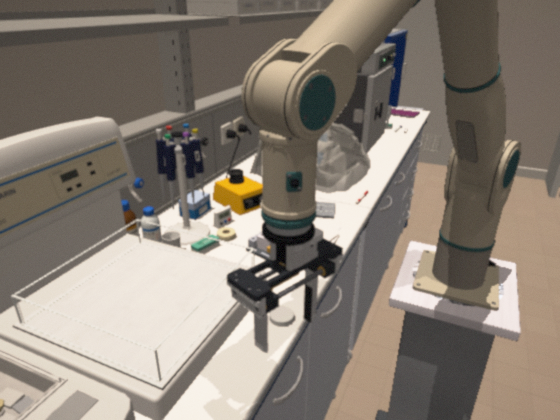

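View pics/wrist0.png

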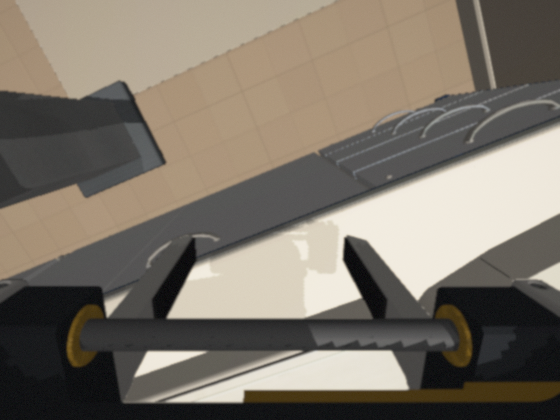

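```bash
python3 - <<'E'
from h import *
crop('scene0',210,165,350,300,5.7,'c1')
np.set_printoptions(precision=4,suppress=True)
print(world('scene0',[(240,196),(262,232),(315,258),(303,197)]))
E
```

```text
[[ 0.475   0.0994  0.0693]
 [ 0.4637 -0.0539  0.035 ]
 [ 0.5188 -0.2344  0.0449]
 [ 0.6962  0.0804  0.0037]]
```

View pics/c1.png

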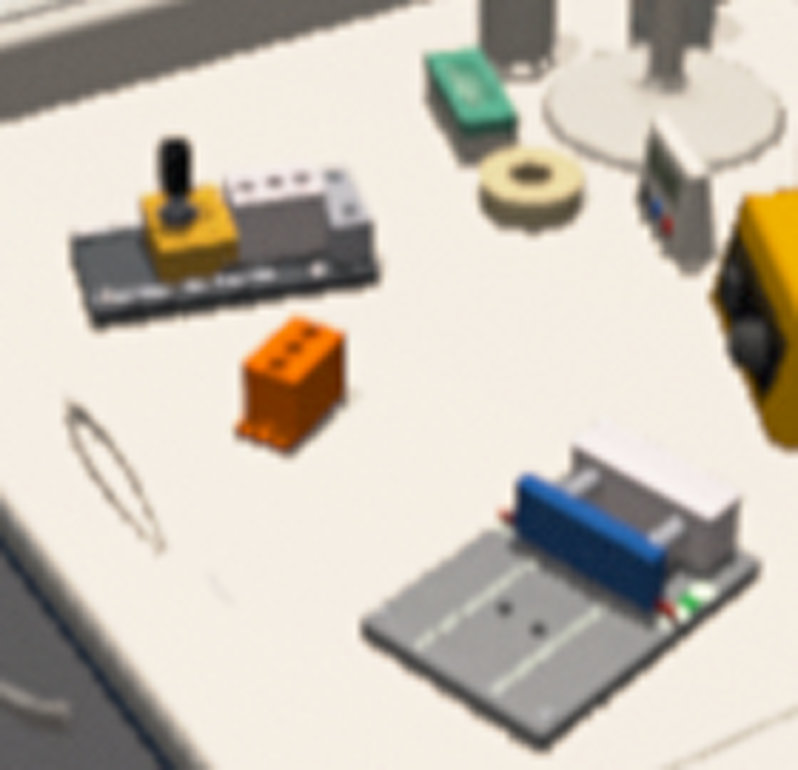

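```bash
python3 - <<'E'
from h import *
from scipy.spatial.transform import Rotation as R
np.set_printoptions(precision=4,suppress=True)
c=lambda L:[(210+u/5.7,165+v/5.7) for u,v in L]
print('vise corners near-left, near-right, far-left',world('scene0',c([(95,312),(378,272),(73,238)]),.012))
print('knob top',world('scene0',c([(175,144)]),.085))
print('jig corners L,bottom,right',world('scene0',c([(363,622),(542,738),(758,565)]),.012))
print('lines',world('scene0',c([(416,646),(530,570),(494,692),(600,612)]),.012))
print('stop top',world('scene0',c([(520,480),(664,552)]),.047))
print('bystanders',world('scene0',c([(470,90),(530,165),(115,475)]),.01))
print('orange', world('scene0',c([(296,345)]),.045))
q=robot.get_obs()['ee_rot']; print(R.from_quat(q[[1,2,3,0]]).as_matrix())
m=robot.camera_model('wrist'); T=m['world_from_camera']
o=robot.get_obs(); Rt=R.from_quat(q[[1,2,3,0]]).as_matrix()
print('cam in tool',Rt.T@(T[:3,3]-o['tcp_pos']),Rt.T@T[:3,:3], m['camera_matrix'])
E
```

```text
vise corners near-left, near-right, far-left [[0.418  0.0824 0.012 ]
 [0.5665 0.0368 0.012 ]
 [0.439  0.153  0.012 ]]
knob top [[0.481  0.1049 0.085 ]]
jig corners L,bottom,right [[ 0.4141 -0.2005  0.012 ]
 [ 0.4418 -0.3038  0.012 ]
 [ 0.592  -0.2625  0.012 ]]
lines [[ 0.4262 -0.2265  0.012 ]
 [ 0.499  -0.2101  0.012 ]
 [ 0.4398 -0.2693  0.012 ]
 [ 0.51   -0.2508  0.012 ]]
stop top [[ 0.5069 -0.1879  0.047 ]
 [ 0.5336 -0.2641  0.047 ]]
bystanders [[ 0.7183  0.1786  0.01  ]
 [ 0.7011  0.088   0.01  ]
 [ 0.3664 -0.0447  0.01  ]]
orange [[ 0.4724 -0.0387  0.045 ]]
[[-0.9242  0.3818 -0.0005]
 [ 0.3818  0.9242 -0.0013]
 [-0.     -0.0014 -1.    ]]
cam in tool [ 0.0793  0.001  -0.1893] [[ 0.0002 -0.9627 -0.2705]
 [ 1.      0.0004 -0.0006]
 [ 0.0007 -0.2705  0.9627]] [[303.1083   0.     269.0728]
 [  0.     303.1083 205.5765]
 [  0.       0.       1.    ]]
```

>>> {"op": "drive_tool", "data": {"deltas": [[[-2,-1.9,0],[0,0,0],9.4],[[-6,-5.5,0],[0,0,-0.01],9.4],[[-11,-10,0],[0,0,-0.03],9.4],[[-16,-14.7,0],[0,0,-0.05],9.4],[[-21,-19.3,0],[0,0,-0.07],9.4],[[-26,-23.9,0],[0,0,-0.08],9.4],[[-31,-28.4,0],[0,0,-0.095],9.4],[[-36,-33,0],[0,0,-0.095],9.4],[[-39.5,-36.2,0],[0,0,-0.095],9.4],[[-40.4,-37,0],[0,0,-0.095],9.4]]}}

```text
time: 1.4
tcp_pos: [0.4814, 0.1005, 0.1962]
ee_rot: [0.0, 0.15, 0.989, -0.001]
contact_force: [0.2, 0.3, -0.4]
opening: 0.0938
```

```bash
python3 - <<'E'
from h import *
snap('wrist','w1'); o=robot.get_obs(); print(o['time'],o['tcp_pos'],o['ee_rot'],o['contact_force'],o['qpos'])
E
```

```text
1.45 [0.48272222 0.09754315 0.19619276] [ 0.0010329   0.15188482  0.98839655 -0.00147999] [ 1.28929472 -2.29648026  0.18282582] [-0.30102462  0.40485896  0.05795996  1.94866008 -0.02720523  0.78811734
  1.03727618]
```

View pics/w1.png

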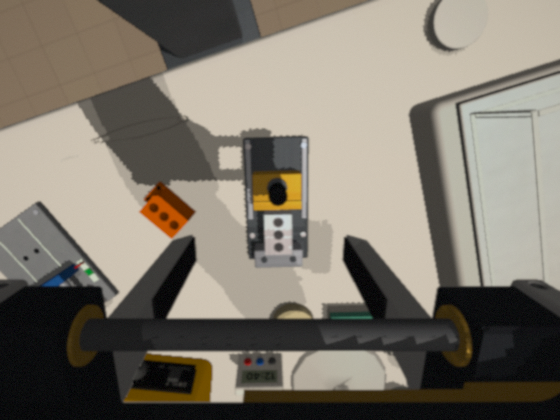

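The picture shows the vise upright in the image with the knob at (278,187). The aluminium block with three holes is at (279,232), between the brass jaw and the fixed jaw. The orange look-alike is at (167,210) on the bench, so the block in the vise is the right one. I'll confirm that in an enlarged crop.

```bash
python3 - <<'E'
from h import *
snap('wrist','w2'); crop('w2',230,125,330,275,4,'c2')
o=robot.get_obs(); print(o['time'],o['tcp_pos'],o['ee_rot'],o['contact_force'])
E
```

```text
1.5 [0.48156503 0.10042585 0.19609546] [ 4.42484121e-04  1.51264416e-01  9.88492905e-01 -8.10365788e-04] [ 0.07952814  0.14364846 -0.32444232]
```

View pics/c2.png

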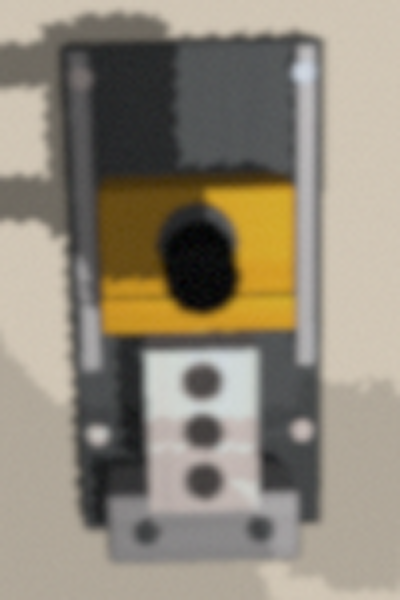

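```bash
python3 - <<'E'
from h import *
np.set_printoptions(precision=4,suppress=True)
from scipy.spatial.transform import Rotation as R
c=lambda L:[(230+u/4,125+v/4) for u,v in L]
k=world('w2',c([(200,275)]),.085)[0]
p=world('w2',c([(62,43),(322,40)]),.012); 
b=world('w2',c([(203,381),(204,432),(205,482)]),.052)
bc=world('w2',c([(142,348),(258,347),(262,512),(150,513)]),.052)
print('knob',k,'plate',p,'holes',b,'corners',bc,bc.mean(0))
d=b[2]-b[0];print('yaw holes',np.degrees(np.arctan2(d[1],d[0])), 'plate',np.degrees(np.arctan2(*(p[0]-p[1])[:2]))); d=b[1]-k; print('yaw knob-hole',np.degrees(np.arctan2(d[1],d[0])))
o=robot.get_obs(); Rt=R.from_quat(o['ee_rot'][[1,2,3,0]]).as_matrix(); print('tool x',Rt[:,0], np.degrees(np.arctan2(-Rt[1,0],-Rt[0,0])))
print('knob rel tool',Rt.T@(k-o['tcp_pos']),'block',Rt.T@(b[1]-o['tcp_pos']), Rt.T@(bc.mean(0)-o['tcp_pos']))
E
```

```text
knob [0.4795 0.1108 0.085 ] plate [[0.416  0.0891 0.012 ]
 [0.4386 0.1638 0.012 ]] holes [[0.5179 0.1011 0.052 ]
 [0.533  0.0968 0.052 ]
 [0.5483 0.0925 0.052 ]] corners [[0.5031 0.0873 0.052 ]
 [0.5127 0.1192 0.052 ]
 [0.5626 0.106  0.052 ]
 [0.5529 0.0739 0.052 ]] [0.5328 0.0966 0.052 ]
yaw holes -15.779291474759667 plate -163.19852379881138
yaw knob-hole -14.610394755505638
tool x [-0.9542  0.299  -0.0011] -17.400377153272043
knob rel tool [0.0052 0.0094 0.1111] block [-0.05    0.0122  0.1441] [-0.0499  0.0119  0.1441]
```

```bash
python3 - <<'E'
from h import *
np.set_printoptions(precision=4,suppress=True)
o=robot.get_obs(); print(o['tcp_pos'])
snap('wrist','w3'); snap('scene','s3')
f=np.load('pics/w3.npz'); print(f['T'],np.load('pics/w2.npz')['T'])
c=lambda L:[(230+u/4,125+v/4) for u,v in L]
print(world('w3',c([(200,275),(203,405),(204,455)])), world('w3',c([(200,275)]),.085),world('w3',c([(204,432)]),.052))
crop('w3',230,125,330,275,4,'c3');crop('s3',210,165,350,300,5.7,'c4')
o=robot.get_obs(); print(o['tcp_pos'],o['contact_force'])
E
```

```text
[0.4816 0.1004 0.1961]
[[ 0.2988  0.9186  0.2584  0.4061]
 [ 0.9543 -0.2871 -0.0831  0.1254]
 [-0.0022  0.2715 -0.9624  0.3853]
 [ 0.      0.      0.      1.    ]] [[ 0.3     0.918   0.2593  0.4072]
 [ 0.9539 -0.2878 -0.0849  0.1229]
 [-0.0033  0.2728 -0.9621  0.3853]
 [ 0.      0.      0.      1.    ]]
[[0.4779 0.1139 0.086 ]
 [0.5237 0.1021 0.0516]
 [0.5379 0.0981 0.0536]] [[0.4782 0.1138 0.085 ]] [[0.5317 0.1    0.052 ]]
[0.4799 0.1048 0.196 ] [-0.6777 -0.5568 -0.0812]
```

View pics/c3.png

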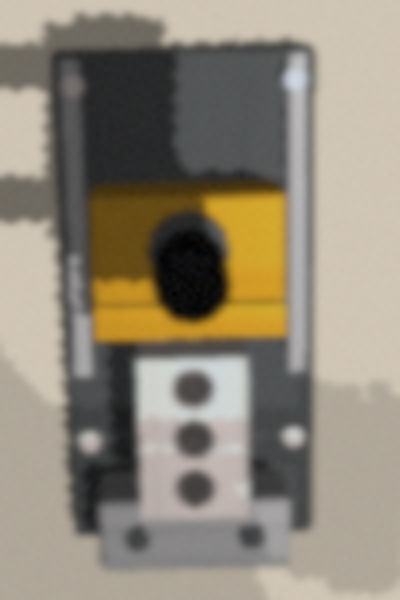

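View pics/c4.png

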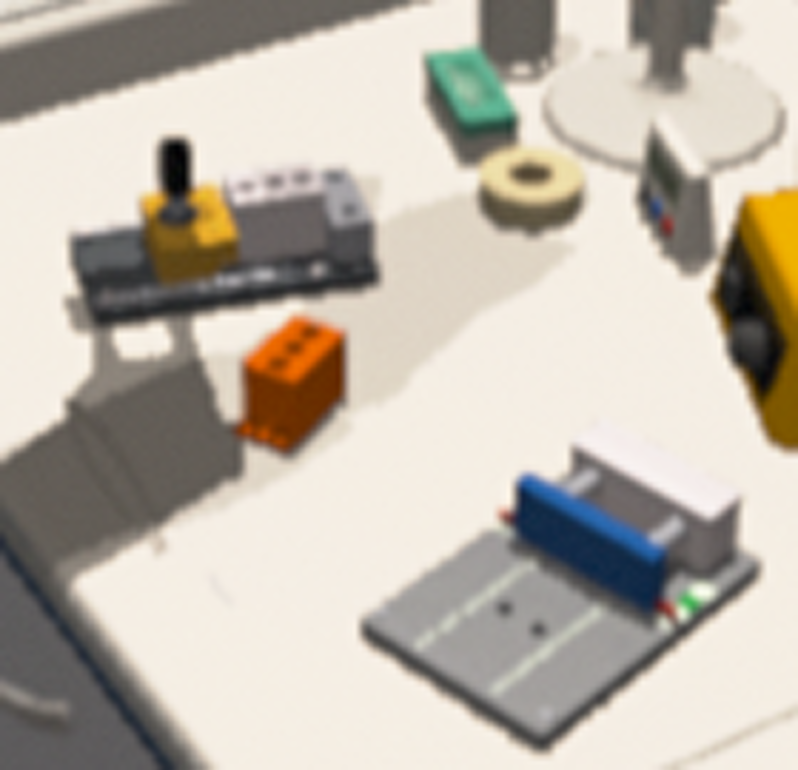

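The arm was still swinging by a few millimetres, so I'll let it settle and measure again.

>>> {"op": "drive_tool", "data": {"deltas": [[[0,0,0],[0,0,0],9.4],[[0,0,0],[0,0,0],9.4],[[0,0,0],[0,0,0],9.4],[[0,0,0],[0,0,0],9.4]]}}

```text
time: 2.1
tcp_pos: [0.4801, 0.1049, 0.1962]
ee_rot: [-0.0, 0.148, 0.989, 0.0]
contact_force: [0.1, -0.2, 0.5]
opening: 0.0943
```

```bash
python3 - <<'E'
from h import *
np.set_printoptions(precision=4,suppress=True)
for i in range(3):
  o=robot.get_obs(); print(o['tcp_pos'],o['ee_rot'],o['joint_velocities'][:2])
  snap('wrist','w4')
crop('w4',230,125,330,275,4,'c5')
E
```

```text
[0.4801 0.1049 0.1962] [-0.      0.1475  0.9891  0.    ] [0.0052 0.0023]
[0.4802 0.1048 0.1962] [0.     0.1476 0.989  0.    ] [0.0043 0.0002]
[0.4802 0.1047 0.1962] [-0.      0.1477  0.989   0.    ] [ 0.0041 -0.0007]
```

View pics/c5.png

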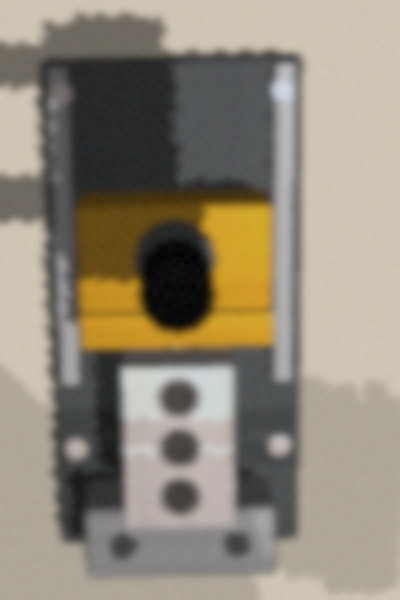

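```bash
cat > m.py <<'E'
from h import *
np.set_printoptions(precision=4,suppress=True)
from scipy.spatial.transform import Rotation as R
c=lambda L:[(230+u/4,125+v/4) for u,v in L]
t='w4'
k=world(t,c([(177,292)]),.085)[0]
p=world(t,c([(43,60),(300,57)]),.012)
b=world(t,c([(179,397),(180,448),(181,497)]),.052)
bc=world(t,c([(119,365),(236,364),(239,527),(125,528)]),.052)
print('knob',k,'plate',p,'holes',b,'corners mean',bc.mean(0))
d=b[2]-b[0];print('yaw holes',np.degrees(np.arctan2(d[1],d[0])), 'plate',np.degrees(np.arctan2((p[1]-p[0])[1],(p[1]-p[0])[0]))-90)
o=robot.get_obs(); Rt=R.from_quat(o['ee_rot'][[1,2,3,0]]).as_matrix(); print('tool', np.degrees(np.arctan2(-Rt[1,0],-Rt[0,0])))
print('knob rel tool',Rt.T@(k-o['tcp_pos']),'block',Rt.T@(b[1]-o['tcp_pos']))
E
python3 m.py
```

```text
knob [0.4793 0.1114 0.085 ] plate [[0.4164 0.0892 0.012 ]
 [0.4382 0.1636 0.012 ]] holes [[0.5178 0.101  0.052 ]
 [0.533  0.0967 0.052 ]
 [0.5481 0.0925 0.052 ]] corners mean [0.5329 0.0967 0.052 ]
yaw holes -15.601300076044817 plate -16.31768446290893
tool -16.997277220083795
knob rel tool [0.0029 0.0062 0.1112] block [-0.0528  0.0079  0.1442]
```

>>> {"op": "drive_tool", "data": {"deltas": [[[0.1,0.3,1],[0,0,-0.017],9.4],[[0.2,0.7,3],[0,0,-0.017],9.4],[[0.2,0.7,5.5],[0,0,-0.017],9.4],[[0.2,0.7,8],[0,0,-0.017],9.4],[[0.2,0.7,10.5],[0,0,-0.017],8],[[0.2,0.7,12],[0,0,-0.017],6],[[0.2,0.7,12.8],[0,0,-0.017],4],[[0.2,0.7,12.8],[0,0,-0.017],1.5],[[0.2,0.7,12.8],[0,0,-0.017],1.5],[[0.2,0.7,12.8],[0,0,-0.017],1.5]]}}

```text
time: 3.5
tcp_pos: [0.4809, 0.112, 0.0688]
ee_rot: [0.001, 0.139, 0.99, 0.0]
contact_force: [-0.0, 0.3, -0.4]
opening: 0.0372
```

>>> {"op": "drive_tool", "data": {"deltas": [[[0,0,0],[0,0,0],1.0],[[0,0,0],[0,0,0],1.0],[[0,0,0],[0,0,0],1.0],[[0,0,0],[0,0,0],1.0],[[0,0,0],[0,0,0],1.0]]}}

```text
time: 4.12
tcp_pos: [0.48, 0.1101, 0.0684]
ee_rot: [-0.0, 0.14, 0.99, -0.001]
contact_force: [-0.9, -5.0, 5.4]
opening: 0.0188
```

>>> {"op": "drive_tool", "data": {"deltas": [[[0.5,0,0],[0,0,0],1.0],[[1.2,0,0],[0,0,0],1.0],[[2.0,0,0],[0,0,0],1.0],[[2.8,0,0],[0,0,0],1.0],[[3.5,0,0],[0,0,0],1.0],[[3.9,0,0],[0,0,0],1.0],[[4.1,0,0],[0,0,0],1.0],[[4.1,0,0],[0,0,0],1.0]]}}

```text
time: 5.12
tcp_pos: [0.4415, 0.121, 0.0684]
ee_rot: [0.0, 0.14, 0.99, -0.001]
contact_force: [0.9, -7.9, 4.3]
opening: 0.0189
```

```bash
python3 - <<'E'
from h import *
snap('wrist','w5'); snap('scene','s5'); crop('s5',210,165,350,300,5.7,'c6'); o=robot.get_obs(); print(o['tcp_pos'],o['contact_force'])
E
```

```text
[0.4415136  0.12098774 0.06839565] [ 0.74322098 -7.17864253  4.27045224]
```

View pics/w5.png

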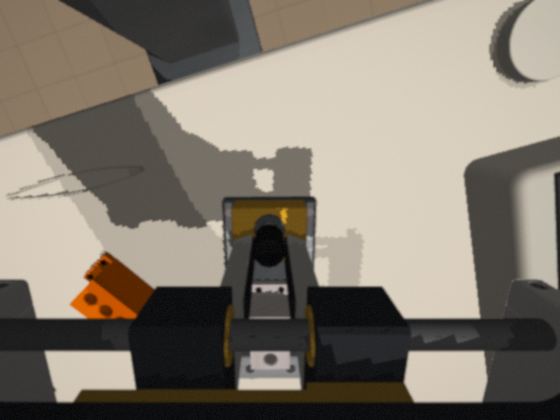

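View pics/c6.png

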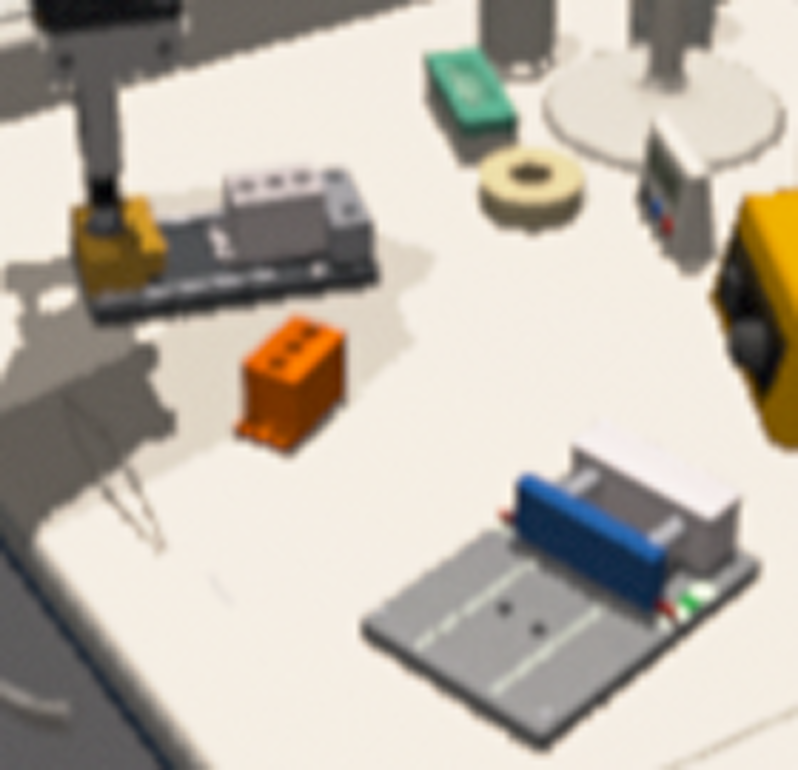

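The jaw stands fully open at the end of its rails and the block is still in the vise. Next I release the knob, rise and move over the block.

>>> {"op": "drive_tool", "data": {"deltas": [[[-0.1,-0.1,0],[0,0,0],6],[[-0.1,-0.1,0],[0,0,0],6],[[-0.1,-0.1,0],[0,0,0],6],[[-0.1,-0.1,-1],[0,0,0],7],[[-0.1,-0.1,-3],[0,0,0],7],[[-0.1,-0.1,-5],[0,0,0],7],[[-1,-0.1,-6.5],[0,0,0],7],[[-3.5,-0.1,-7],[0,0,0],7],[[-6.5,-0.1,-7],[0,0,0],7],[[-9.5,-0.1,-7],[0,0,0],7]]}}

```text
time: 6.48
tcp_pos: [0.533, 0.096, 0.1391]
ee_rot: [0.0, 0.139, 0.99, 0.0]
contact_force: [0.8, 0.1, -0.2]
opening: 0.0697
```

>>> {"op": "drive_tool", "data": {"deltas": [[[0,0,0],[0,0,0],7],[[0,0,0],[0,0,0],7],[[0,0,0],[0,0,0],7],[[0,0,0],[0,0,0],7]]}}

```text
time: 6.98
tcp_pos: [0.5313, 0.0963, 0.1383]
ee_rot: [-0.0, 0.139, 0.99, 0.0]
contact_force: [-0.8, 0.1, -0.1]
opening: 0.07
```

```bash
python3 - <<'E'
from h import *
snap('wrist','w6');  o=robot.get_obs(); print(o['tcp_pos'],o['ee_rot'],o['contact_force'],o['time'])
E
```

```text
[0.53154279 0.09629258 0.13831049] [-1.05943805e-04  1.39125690e-01  9.90274724e-01  5.26569014e-05] [ 1.02625823  0.57259609 -0.06673889] 7.025
```

View pics/w6.png

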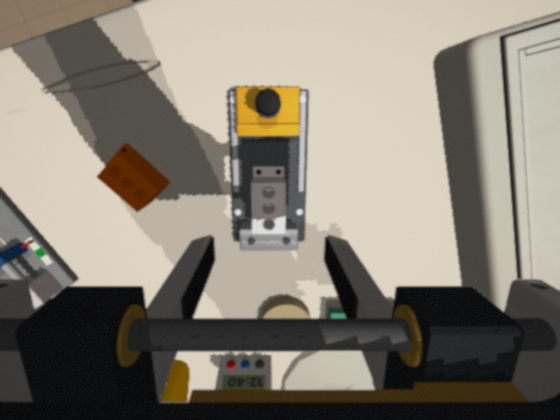

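```bash
python3 - <<'E'
from h import *
np.set_printoptions(precision=4,suppress=True)
print(world('w6',[(268,191),(268.5,208),(269,225)],.052)); print(robot.get_obs()['tcp_pos'])
E
```

```text
[[0.516  0.1006 0.052 ]
 [0.5319 0.0965 0.052 ]
 [0.5484 0.0923 0.052 ]]
[0.5315 0.0963 0.1383]
```

>>> {"op": "drive_tool", "data": {"deltas": [[[0,0,1],[0,0,0],7],[[0,0,3],[0,0,0],7],[[0,0,5.5],[0,0,0],7],[[0,0,7.7],[0,0,0],6],[[0,0,9.2],[0,0,0],6],[[0,0,9.9],[0,0,0],5.5],[[0,0,9.9],[0,0,0],4.5],[[0,0,9.9],[0,0,0],3.5],[[0,0,9.9],[0,0,0],2.5],[[0,0,9.9],[0,0,0],2.5]]}}

```text
time: 8.28
tcp_pos: [0.5325, 0.0959, 0.0398]
ee_rot: [0.001, 0.14, 0.99, 0.0]
contact_force: [0.3, -0.8, 4.0]
opening: 0.031
```

>>> {"op": "drive_tool", "data": {"deltas": [[[0,0,0],[0,0,0],2.2],[[0,0,0],[0,0,0],2.2],[[0,0,0],[0,0,0],2.2]]}}

```text
time: 8.65
tcp_pos: [0.5325, 0.0958, 0.0397]
ee_rot: [0.0, 0.14, 0.99, 0.0]
contact_force: [-0.6, -1.4, 5.7]
opening: 0.0312
```

>>> {"op": "drive_tool", "data": {"deltas": [[[0,0,-0.5],[0,0,0],2.2],[[0,0,-2],[0,0,0],2.2],[[0,0,-4],[0,0,0],2.2],[[0,0,-6.5],[0,0,0],2.2],[[0,0,-9],[0,0,0],2.2],[[0,0,-11.5],[0,0,0],2.2],[[0,0,-13.5],[0,0,0],2.2],[[0,0,-14.5],[0,0,0],2.2],[[0,0,-14.5],[0,0,0],2.2]]}}

```text
time: 9.78
tcp_pos: [0.5322, 0.0961, 0.1848]
ee_rot: [0.001, 0.139, 0.99, 0.0]
contact_force: [0.7, 0.6, -2.2]
opening: 0.0312
```

```bash
python3 - <<'E'
from h import *
np.set_printoptions(precision=4,suppress=True)
o=robot.get_obs(); print(o['tcp_pos'],o['ee_rot'],o['contact_force'],o['qpos'],o['opening'])
snap('scene','s7')
print(world('s7',[(372,215),(345,218),(380,200),(350,235),(400,230)]))
E
```

```text
[0.5322 0.0961 0.1848] [0.0005 0.1394 0.9902 0.0002] [ 0.6744  0.6406 -2.2297] [-0.265   0.4854  0.0506  1.839  -0.0325  0.8168  1.0932] 0.031233537642412913
[[ 0.7378 -0.1999  0.0818]
 [ 0.6803 -0.153   0.0643]
 [ 0.7652 -0.1956  0.1205]
 [ 0.6649 -0.1982  0.0389]
 [ 0.7944 -0.2605  0.0459]]
```

View pics/s7.png

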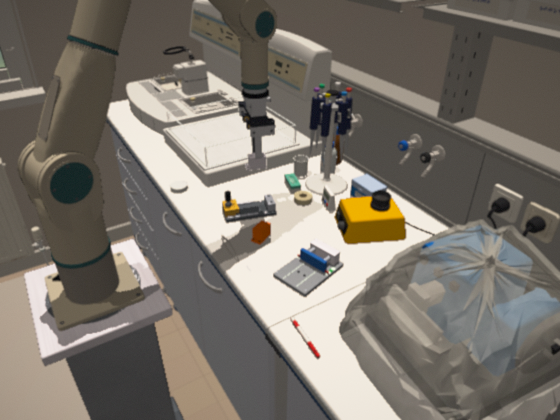

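The block hangs in the gripper at about (258,160) and the vise is empty. The jig stands at (310,265) with clear room around it, so I'll go there.

>>> {"op": "drive_tool", "data": {"deltas": [[[-0.3,-1.5,-0.5],[0,0,-0.03],2.2],[[-0.9,-5,-1],[0,0,-0.1],2.2],[[-1.7,-9.5,-1],[0,0,-0.19],2.2],[[-2.6,-14,-1],[0,0,-0.27],2.2],[[-3.4,-18.5,-1],[0,0,-0.35],2.2],[[-4.2,-23,-1],[0,0,-0.43],2.2],[[-5,-27,-1],[0,0,-0.5],2.2],[[-5.6,-30.2,-1],[0,0,-0.53],2.2],[[-5.9,-32,-1],[0,0,-0.545],2.2],[[-6,-32.6,-1],[0,0,-0.548],2.2]]}}

```text
time: 11.08
tcp_pos: [0.4986, -0.2351, 0.193]
ee_rot: [-0.001, -0.133, 0.991, 0.0]
contact_force: [0.6, 1.0, -2.7]
opening: 0.0309
```

>>> {"op": "drive_tool", "data": {"deltas": [[[0,0,0],[0,0,0],2.2],[[0,0,0],[0,0,0],2.2],[[0,0,0],[0,0,0],2.2],[[0,0,0],[0,0,0],2.2],[[0,0,0],[0,0,0],2.2]]}}

```text
time: 11.7
tcp_pos: [0.4998, -0.2337, 0.1942]
ee_rot: [0.0, -0.134, 0.991, -0.0]
contact_force: [-0.3, -0.3, -2.0]
opening: 0.0307
```

```bash
python3 - <<'E'
from h import *
o=robot.get_obs(); print(o['time'],o['tcp_pos'],o['ee_rot'],o['contact_force'],o['joint_velocities'][:2])
snap('wrist','w8');  o=robot.get_obs(); print(o['tcp_pos'])
E
```

```text
11.7 [ 0.499766   -0.23372126  0.19423908] [ 6.41481806e-05 -1.33859814e-01  9.91000276e-01 -4.08189140e-06] [-0.2641099  -0.28453285 -1.98846344] [0.00189792 0.00250152]
[ 0.49973575 -0.23381755  0.19420742]
```

View pics/w8.png

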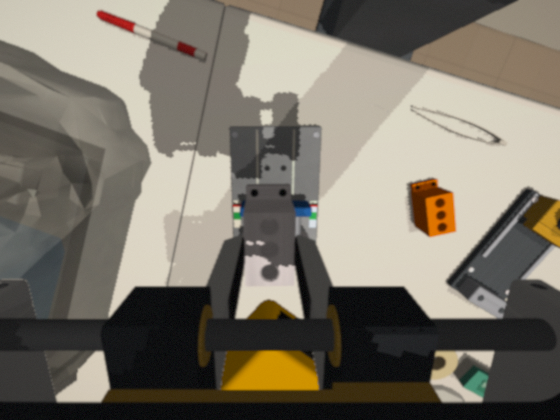

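```bash
python3 - <<'E'
from h import *
crop('w8',215,115,335,245,4.6,'c8')
E
```

```text
(no output)
```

View pics/c8.png

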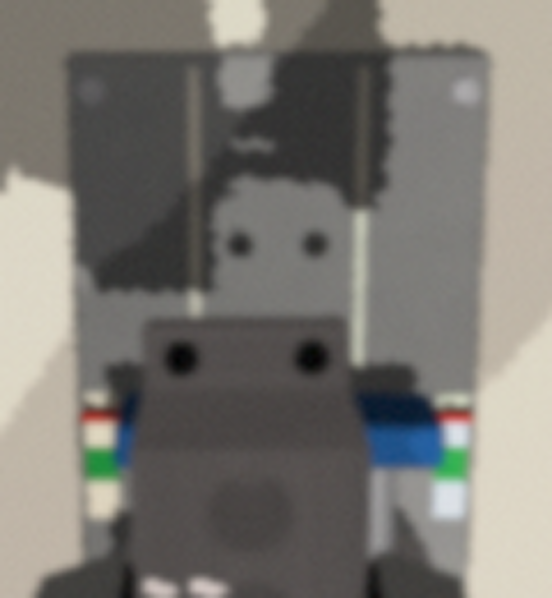

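```bash
python3 - <<'E'
from h import *
np.set_printoptions(precision=4,suppress=True)
from scipy.spatial.transform import Rotation as R
c=lambda L:[(215+u/4.6,115+v/4.6) for u,v in L]
P=world('w8',c([(70,52),(488,52),(193,70),(197,300),(363,70),(358,360),(238,245),(315,245),(83,480),(470,480)]),.012)
o=robot.get_obs(); Rt=R.from_quat(o['ee_rot'][[1,2,3,0]]).as_matrix()
print(P); a=lambda d:np.degrees(np.arctan2(d[1],d[0]))
print('yaw edge',a(P[0]-P[1])+90 , a(P[1]-P[0])-90,'lines',a(P[3]-P[2]),a(P[5]-P[4]),'edges',a(P[8]-P[0]),a(P[9]-P[1]), 'tool',a(-Rt[:,0]))
rel=(P-o['tcp_pos'])@Rt; print(rel)
# stop top & face in depth
S=world('w8',c([(400,400),(400,415),(400,440),(400,460),(130,440),(120,420)])); print('stop',S,(S-o['tcp_pos'])@Rt)
# block foot
F=world('w8',c([(180,358),(312,358),(250,430),(250,480)])); print('blk',(F-o['tcp_pos'])@Rt)
E
```

```text
[[ 0.4423 -0.2964  0.012 ]
 [ 0.4136 -0.1925  0.012 ]
 [ 0.4382 -0.2647  0.012 ]
 [ 0.4963 -0.2482  0.012 ]
 [ 0.4265 -0.2223  0.012 ]
 [ 0.5007 -0.2015  0.012 ]
 [ 0.479  -0.2415  0.012 ]
 [ 0.4735 -0.2216  0.012 ]
 [ 0.5543 -0.266   0.012 ]
 [ 0.5255 -0.1614  0.012 ]]
yaw edge 15.404891508482464 15.404891508482464 lines 15.812066717154545 15.647723618659926 edges 15.222089784133898 15.559566665559604 tool 15.377771570667825
[[ 0.072  -0.0451  0.1822]
 [ 0.0721  0.0627  0.1822]
 [ 0.0675 -0.0135  0.1822]
 [ 0.0071 -0.013   0.1822]
 [ 0.0675  0.0305  0.1822]
 [-0.0095  0.0309  0.1822]
 [ 0.0221 -0.0019  0.1822]
 [ 0.0221  0.0187  0.1822]
 [-0.0441 -0.0454  0.1822]
 [-0.044   0.063   0.1822]]
stop [[ 0.5053 -0.1896  0.0259]
 [ 0.5059 -0.1909  0.0399]
 [ 0.5104 -0.1904  0.0473]
 [ 0.5152 -0.189   0.048 ]
 [ 0.5285 -0.2558  0.0473]
 [ 0.5251 -0.2596  0.0437]] [[-0.0171  0.0412  0.1683]
 [-0.0173  0.0397  0.1543]
 [-0.0218  0.0391  0.147 ]
 [-0.0268  0.0392  0.1462]
 [-0.0218 -0.0289  0.1469]
 [-0.0176 -0.0316  0.1505]]
blk [[ 0.0298 -0.0094  0.0179]
 [ 0.0297  0.0108  0.0183]
 [ 0.025   0.0013 -0.0052]
 [ 0.0106  0.0013  0.0165]]
```

>>> {"op": "drive_tool", "data": {"deltas": [[[0.4,0.2,0.3],[0,0,0],2.2],[[1.2,0.6,1.5],[0,0,0],2.2],[[1.7,0.8,3.5],[0,0,0],2.2],[[1.7,0.8,6],[0,0,0],2.2],[[1.7,0.8,8.5],[0,0,0],2.2],[[1.7,0.8,11],[0,0,0],2.2],[[1.7,0.8,13],[0,0,0],2.2],[[1.7,0.8,14.2],[0,0,0],2.2],[[1.7,0.8,14.7],[0,0,0],2.2],[[1.7,0.8,14.8],[0,0,0],2.2]]}}

```text
time: 13.0
tcp_pos: [0.4813, -0.2308, 0.0463]
ee_rot: [0.0, -0.134, 0.991, -0.0]
contact_force: [0.8, -0.5, -2.7]
opening: 0.0313
```

>>> {"op": "drive_tool", "data": {"deltas": [[[0,0,0],[0,0,0],2.2],[[0,0,0],[0,0,0],2.2],[[0,0,0],[0,0,0],2.2]]}}

```text
time: 13.38
tcp_pos: [0.4814, -0.2309, 0.0465]
ee_rot: [0.0, -0.134, 0.991, -0.0]
contact_force: [0.2, 0.3, -1.9]
opening: 0.0313
```

```bash
python3 - <<'E'
from h import *
o=robot.get_obs(); print(o['time'],o['tcp_pos'],o['ee_rot'],o['contact_force'],o['joint_velocities'][:2])
snap('wrist','w9'); snap('scene','s9'); crop('s9',250,215,360,305,7,'c9'); crop('w9',150,90,390,290,3,'d9')
E
```

```text
13.375 [ 0.48136637 -0.23086312  0.04651979] [ 2.81709254e-04 -1.33669445e-01  9.91025917e-01 -1.76414733e-04] [ 0.16886242  0.34495095 -1.87967008] [-0.00144691  0.00398849]
```

View pics/c9.png

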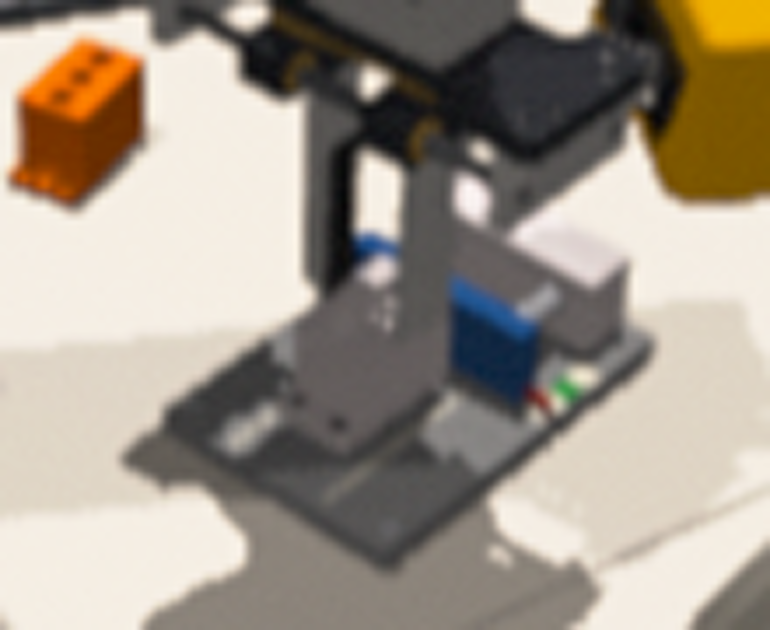

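View pics/d9.png

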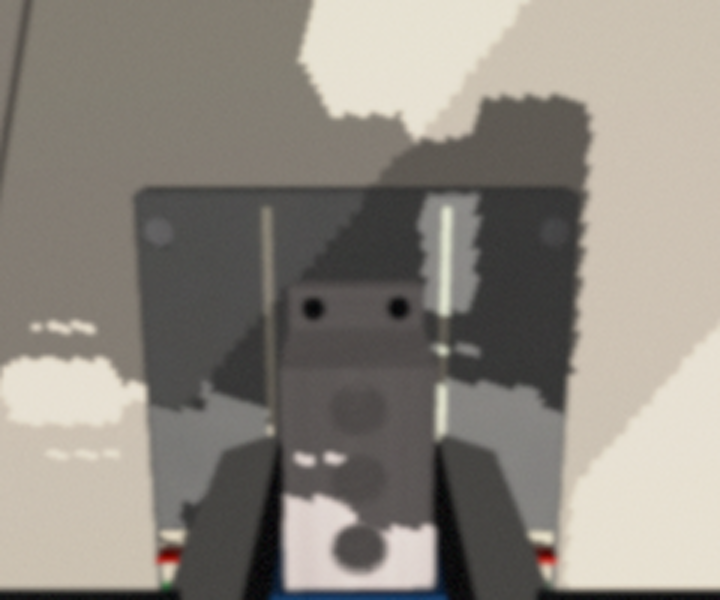

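Midway between the lines: the foot's centre is at crop column 355 and the lines' midpoint at 356. It stands about 7 mm above the bed. Now I lower it.

>>> {"op": "drive_tool", "data": {"deltas": [[[0,0,0.2],[0,0,0],2.2],[[0,0,0.4],[0,0,0],2.2],[[0,0,0.55],[0,0,0],2.2],[[0,0,0.7],[0,0,0],2.2],[[0,0,0.8],[0,0,0],2.2],[[0,0,0.8],[0,0,0],2.2],[[0,0,0.8],[0,0,0],2.2]]}}

```text
time: 14.35
tcp_pos: [0.4812, -0.231, 0.0396]
ee_rot: [0.0, -0.134, 0.991, -0.0]
contact_force: [-2.8, 0.3, 12.5]
opening: 0.0312
```

>>> {"op": "drive_tool", "data": {"deltas": [[[0,0,-0.06],[0,0,0],2.2],[[-0.3,0,-0.06],[0,0,0],2.2],[[-0.6,0,-0.06],[0,0,0],2.2],[[-0.9,0,-0.06],[0,0,0],2.2],[[-1.2,0,-0.06],[0,0,0],2.2],[[-1.5,0,-0.06],[0,0,0],2.2],[[-1.8,0,-0.06],[0,0,0],2.2],[[-1.8,0,-0.06],[0,0,0],2.2],[[-1.8,0,-0.06],[0,0,0],2.2]]}}

```text
time: 15.48
tcp_pos: [0.4932, -0.2284, 0.0397]
ee_rot: [-0.004, -0.132, 0.991, -0.0]
contact_force: [-10.7, -3.5, 15.7]
opening: 0.0309
```

```bash
python3 - <<'E'
from h import *
o=robot.get_obs(); print(o['time'],o['tcp_pos'],o['ee_rot'],o['contact_force'],o['torque'],o['joint_velocities'][:2])
snap('wrist','w10'); snap('scene','s10'); crop('s10',275,235,355,300,9.5,'c10'); crop('w10',150,90,390,290,3,'d10')
E
```

```text
15.475 [ 0.49318146 -0.22840131  0.03969731] [-4.27536163e-03 -1.32391055e-01  9.91188304e-01 -2.75844349e-04] [-10.71585392  -3.49133925  15.69232487] [-0.67555315  2.65121992  0.0631675 ] [-2.34304906e-03  5.86960384e-05]
```

View pics/c10.png

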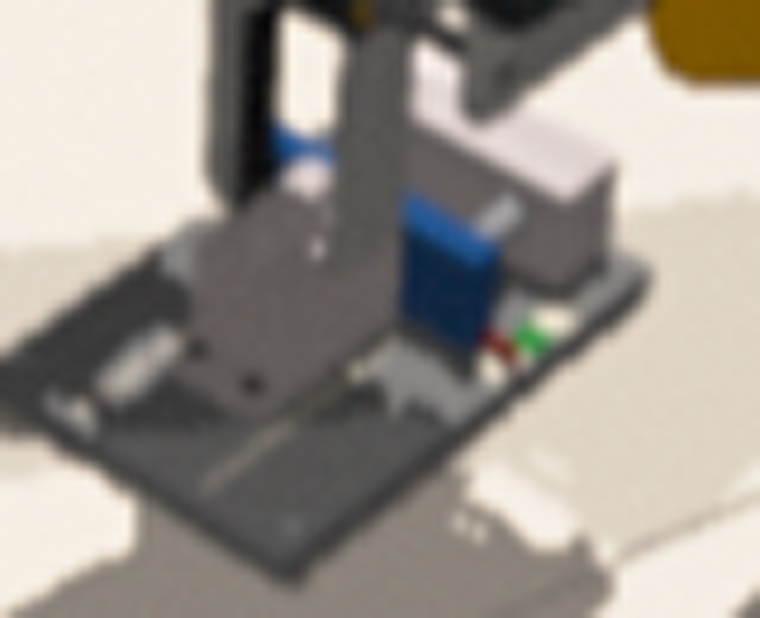

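View pics/d10.png

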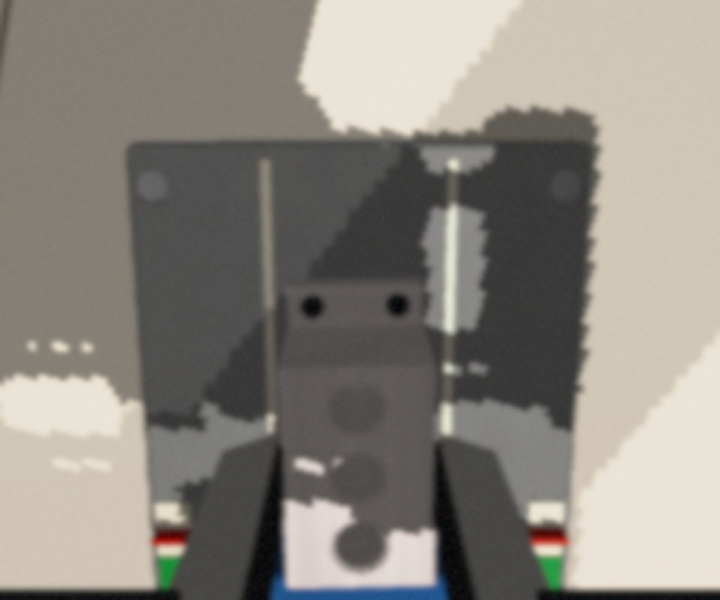

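Down-pressure is too high, about 16 N, so friction is eating the push. I'll ease it.

>>> {"op": "drive_tool", "data": {"deltas": [[[0,0,-0.05],[0,0,0],2.2],[[0,0,-0.1],[0,0,0],2.2],[[0,0,-0.1],[0,0,0],2.2],[[0,0,-0.1],[0,0,0],2.2]]}}

```text
time: 16.08
tcp_pos: [0.495, -0.2277, 0.0399]
ee_rot: [-0.003, -0.133, 0.991, -0.0]
contact_force: [-5.3, -3.1, 4.8]
opening: 0.0311
```

>>> {"op": "drive_tool", "data": {"deltas": [[[-0.2,0,-0.03],[0,0,0],2.2],[[-0.4,0,-0.03],[0,0,0],2.2],[[-0.6,0,-0.04],[0,0,0],2.2],[[-0.8,0,-0.05],[0,0,0],2.2],[[-1.0,0,-0.06],[0,0,0],2.2],[[-1.1,0,-0.06],[0,0,0],2.2],[[-1.1,0,-0.06],[0,0,0],2.2]]}}

```text
time: 16.95
tcp_pos: [0.5029, -0.2255, 0.04]
ee_rot: [-0.005, -0.132, 0.991, 0.0]
contact_force: [-8.6, -4.2, 5.2]
opening: 0.0313
```

```bash
python3 - <<'E'
from h import *
o=robot.get_obs(); print(o['time'],o['tcp_pos'],o['ee_rot'],o['contact_force'],o['torque'],o['joint_velocities'][:2])
snap('wrist','w11'); snap('scene','s11'); crop('s11',275,235,355,300,9.5,'c11'); crop('w11',150,90,390,290,3,'d11')
E
```

```text
16.95 [ 0.50292019 -0.22549829  0.03995834] [-5.17311360e-03 -1.32127997e-01  9.91219161e-01  7.28044601e-05] [-8.64821704 -4.1535575   5.19633006] [-0.91337913  2.33027582 -0.07131934] [ 0.00269857 -0.00089701]
```

View pics/c11.png

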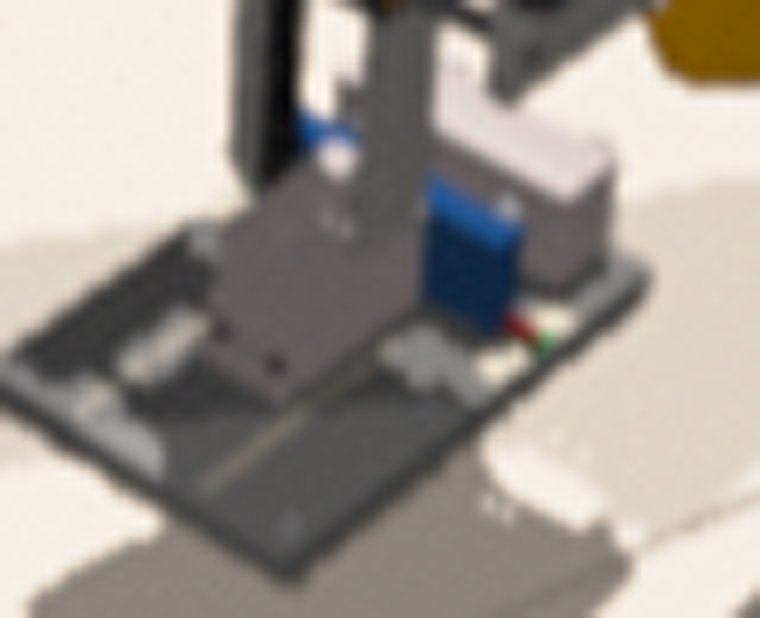

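View pics/d11.png

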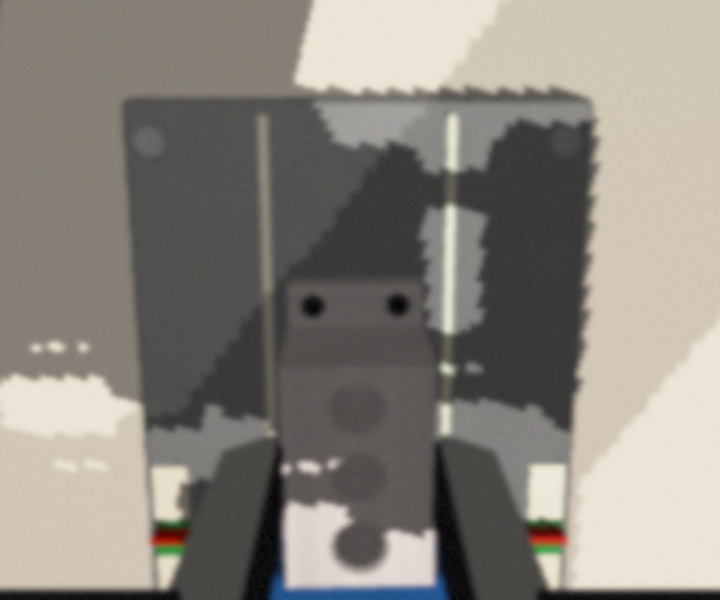

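```bash
python3 - <<'E'
from h import *
np.set_printoptions(precision=4,suppress=True)
a=cv2.imread('pics/w11.png'); L=a[235:290,190:220]; Rr=a[235:290,318:348]
cv2.imwrite('pics/e11.png',cv2.resize(np.hstack([L,Rr]),None,fx=10,fy=10,interpolation=cv2.INTER_CUBIC))
crop('s11',318,262,342,280,30,'f11')
E
```

```text
(no output)
```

View pics/e11.png

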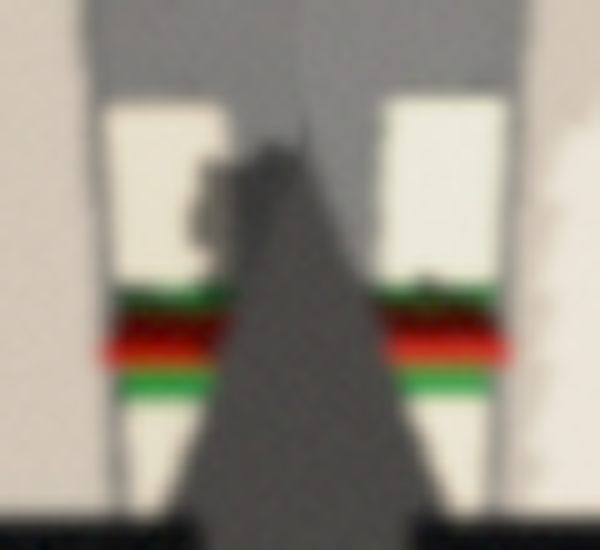

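View pics/f11.png

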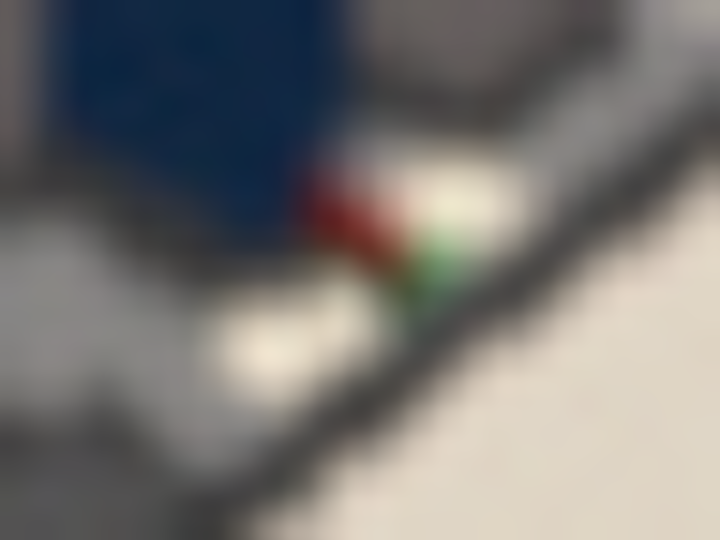

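The three estimates of stop travel agree at about 13 mm. The pointers stand inside the green band, slightly before its middle. I'll push about 2 mm more.

>>> {"op": "drive_tool", "data": {"deltas": [[[-0.1,0,0],[0,0,0],2.2],[[-0.2,0,0],[0,0,0],2.2],[[-0.26,0,-0.01],[0,0,0],2.2],[[-0.26,0,-0.01],[0,0,0],2.2],[[-0.26,0,-0.01],[0,0,0],2.2],[[-0.26,0,-0.01],[0,0,0],2.2]]}}

```text
time: 17.8
tcp_pos: [0.5047, -0.225, 0.04]
ee_rot: [-0.006, -0.132, 0.991, 0.0]
contact_force: [-9.2, -3.9, 4.9]
opening: 0.0313
```

```bash
python3 - <<'E'
from h import *
np.set_printoptions(precision=4,suppress=True)
o=robot.get_obs(); print(o['time'],o['tcp_pos'],o['ee_rot'],o['contact_force'],o['torque'],o['joint_velocities'][:2])
snap('wrist','w12'); snap('scene','s12'); crop('w12',150,90,390,290,3,'d12')
a=cv2.imread('pics/w12.png'); L=a[235:290,190:220]; Rr=a[235:290,318:348]
cv2.imwrite('pics/e12.png',cv2.resize(np.hstack([L,Rr]),None,fx=10,fy=10,interpolation=cv2.INTER_CUBIC))
x=.5*0; d=(o['tcp_pos']-[0.4998,-0.2337,0])[:2]@[.9637,.267]; print('travel est',25+d*1000-17.4)
E
```

```text
17.8 [ 0.5047 -0.225   0.04  ] [-0.0058 -0.132   0.9912  0.0002] [-9.2368 -3.9016  4.8565] [-1.089   2.5704 -0.0818] [-0.0004 -0.0002]
travel est 14.616270997087405
```

View pics/e12.png

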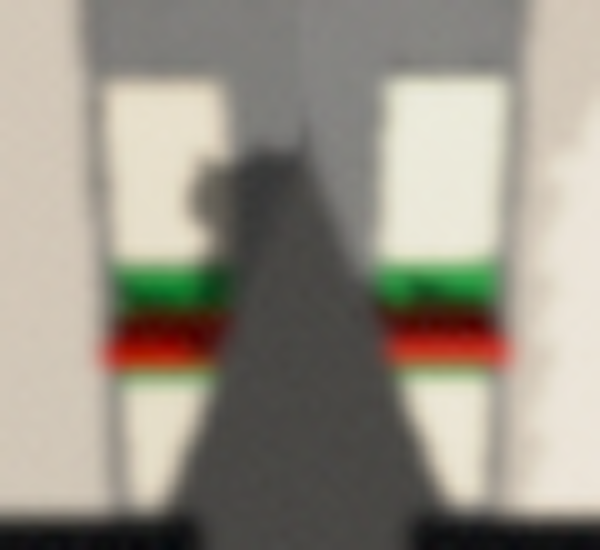

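View pics/s12.png

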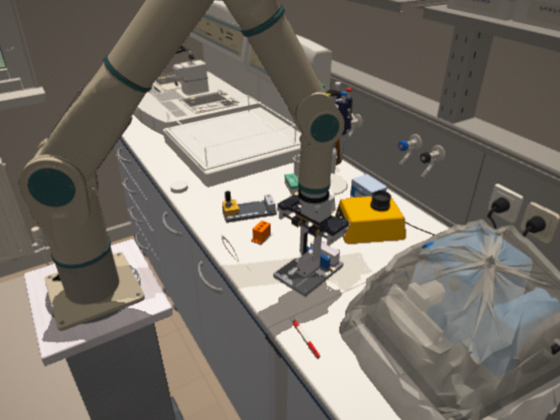

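View pics/d12.png

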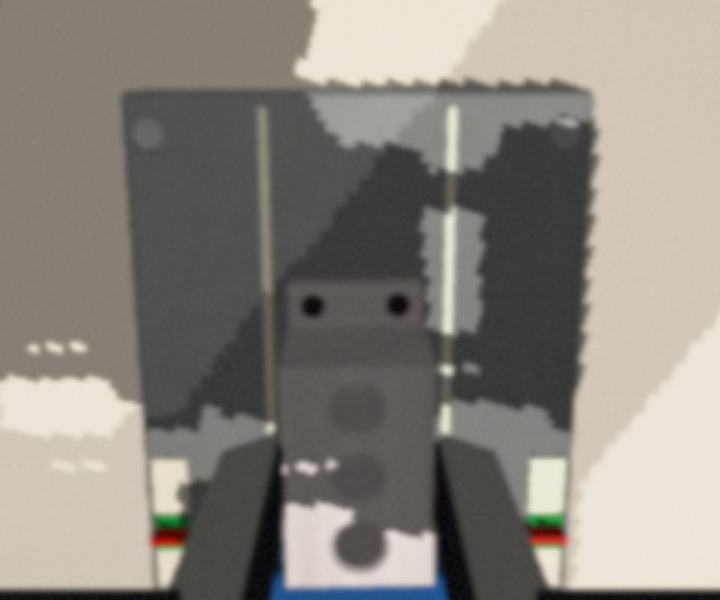

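```bash
python3 - <<'E'
from h import *
np.set_printoptions(precision=1,suppress=True)
for t,cs in [('w8',(237,314)),('w10',(205,333)),('w12',(205,335))]:
  p=np.load(f'pics/{t}.npz')['p']
  for c in cs:
    print(t,c)
    for v in range(195 if t=='w8' else 240,232 if t=='w8' else 287):
      w=world(t,[(c,v)],.0125)[0]; print(v,p[v,c],'%.1f'%(w[:2]@[.9637,.267]*1000),end=' | ')
    print()
E
```

```text
w8 237
195 [95 95 93] 430.8 | 196 [93 93 92] 432.1 | 197 [98 97 95] 433.4 | 198 [106 106 103] 434.7 | 199 [125 122 117] 436.0 | 200 [152 147 137] 437.3 | 201 [167 162 146] 438.6 | 202 [158 151 135] 439.9 | 203 [122 108  96] 441.2 | 204 [109  58  50] 442.5 | 205 [147  64  57] 443.8 | 206 [185 125 110] 445.2 | 207 [210 182 164] 446.5 | 208 [219 207 185] 447.8 | 209 [219 212 189] 449.1 | 210 [216 209 186] 450.5 | 211 [193 196 169] 451.8 | 212 [133 168 123] 453.1 | 213 [ 67 146  77] 454.5 | 214 [ 37 143  64] 455.8 | 215 [ 33 141  61] 457.2 | 216 [ 32 142  61] 458.5 | 217 [ 45 144  66] 459.8 | 218 [ 84 153  89] 461.2 | 219 [147 177 134] 462.6 | 220 [198 201 173] 463.9 | 221 [218 210 187] 465.3 | 222 [221 212 190] 466.6 | 223 [220 211 190] 468.0 | 224 [220 210 189] 469.4 | 225 [219 209 188] 470.7 | 226 [208 199 179] 472.1 | 227 [177 171 156] 473.5 | 228 [138 134 128] 474.8 | 229 [116 115 111] 476.2 | 230 [113 110 108] 477.6 | 231 [112 111 110] 479.0 | 
w8 314
195 [125 123 120] 430.9 | 196 [126 124 122] 432.2 | 197 [128 126 124] 433.5 | 198 [128 126 124] 434.8 | 199 [135 135 129] 436.1 | 20
[... 4999 characters left out ...]
9] 451.7 | 260 [202 213 180] 452.5 | 261 [138 185 131] 453.4 | 262 [ 73 164  85] 454.2 | 263 [ 43 146  65] 455.1 | 264 [ 38 109  46] 455.9 | 265 [50 63 26] 456.8 | 266 [67 31 18] 457.6 | 267 [81  4  1] 458.5 | 268 [128  21  12] 459.4 | 269 [177  36  23] 460.2 | 270 [186  69  41] 461.1 | 271 [159 119  78] 462.0 | 272 [164 174 134] 462.8 | 273 [208 212 182] 463.7 | 274 [227 223 203] 464.6 | 275 [228 223 204] 465.5 | 276 [229 223 204] 466.3 | 277 [227 222 201] 467.2 | 278 [228 222 202] 468.1 | 279 [225 220 199] 469.0 | 280 [223 217 196] 469.8 | 281 [221 213 195] 470.7 | 282 [221 215 194] 471.6 | 283 [220 213 192] 472.5 | 284 [202 195 178] 473.4 | 285 [153 147 138] 474.3 | 286 [92 90 86] 475.2 |
```

The red pointers stand in the middle of the green band. The image gives about 15 mm of travel and the arm pose gives 14.6 mm. The arm is still, the block sits midway between the lines, the jaw is open and the bystanders haven't moved, so I'm handing in.

```bash
python3 - <<'E'
from cell import robot
o=robot.get_obs(); print(o['time'],o['tcp_pos'],o['contact_force'],o['opening']); print(robot.hand_in())
E
```

```text
17.9 [ 0.50464596 -0.22498821  0.03998705] [-9.59349535 -4.15048493  5.58042502] 0.031217036431601123
the job is handed in; nothing more can be done
None
```

I handed the job in at 17.9 s with the arm still gripping the block and pressing it against the blue stop. I slid the jaw open about 40 mm by its knob, lifted the block out, and set it in the lane with its plain end to the stop.

**Last checks:**
- **Stop travel:** about 15 mm by the red pointers on the scale, and 14.6 mm by the arm's position, so the pointers stand in the middle of the green band.
- **Centring:** the block is within about 1 mm of the midline between the white lines.
- **Square and flat:** the tool was within about 1° of the jig's direction. It leans about 0.01 rad, and I did not measure the block's own tilt separately.
- **Steadiness and grip:** the joints were practically still, with the fingers closed to 31 mm on the block.
- **Surroundings:** the scene picture shows the jaw open and the bystanders where they were.

**What disagreed or went wrong:**
- **Early measurements:** the first reading of the vise from the scene camera was about 10 mm off in y compared with the wrist camera. The first wrist readings were taken while the arm was still swinging, so I repeated them once it had settled.
- **First push:** it stalled on the bed because I was pressing down with about 16 N. I eased that to about 5 N. The remaining sideways force of about 10 N is more than the 7.5 N the spring should need; I take the difference to be bed friction.

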